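# Draw two filter cassettes from the bottom of the dispenser

## Task

Turn the dispenser's star wheel by its black handle pins, anticlockwise and one click at a time, letting the stack drop into the empty pocket at every click, until the lowest cassette has come round to the open bay in the rim; take it out there and lay it flat, mesh face up, in one half of the divided tray. Then turn one more click and lay the next cassette in the other half the same way. Leave the wheel resting in that click with the other three cassettes in the dispenser, and leave the logbook, the tape and the tray where they are.

Things in the scene. Friction and masses are not known exactly. Their poses are not given: they have to be found in the camera images.
- dispenser: Fixed cassette dispenser. Origin on the wheel's vertical axis at the bench top; own x points from the bay to the far side, y to the left of that, z up. Round base of radius 100, deck at z = 20. Rim wall at radius 91 to 94, 6 mm above the deck, lowered to a 3 mm lip at the bay, the gap in the wall facing own -x over a nose (14 high, to 125 from the axis).
- bay (a point): Where a cassette stands in the open bay: centre of its underside, at (-67, 0, 20) in the dispenser's frame. Pinch it along the bay's radius (own x of the dispenser): one finger outside the lip, the other over the hub, which inside radius 44 is only 4 mm high above the deck (its centre screw, radius 9, 7 mm). Pockets are wider than cassettes: it may stand 3 mm off this point.
- magazine_foot (a point): Pocket under the magazine on the deck, at (33.5, 58, 20) in the dispenser's frame (60 deg from its +x). Above it a cage of six upright rods under a closed cap, which ends 104 mm above the bench, holds the stack; post behind it 146 mm from the wheel's axis. Cassettes can leave only under the rods' ends (12.5 mm above the deck), carried by the wheel.
- wheel (a joint): Angle of the six-armed aluminium star wheel (rad), growing anticlockwise seen from above, 0 at the start. Spring ball detent: it rests at multiples of 60 deg (1.047 rad); turning it over the crest halfway takes about 0.45 N m (4 N at a pin), past it the wheel pulls itself into the next click. One click takes a pocket from the magazine to 120 deg, a second to the bay (180 deg).
- wheel_axis (a point): On the wheel's axis at the top of its vanes (9 mm above the deck). U-shaped pockets, open outwards, 49 mm wide, centred 67 mm from the axis, at 0, 60, .. 300 deg from the dispenser's +x at each click; vanes between them carry the stack. Upright round black handle pins on the vane ends, at 30, 90, .. 330 deg, 113 mm from the axis, 12 diameter, free from z = 34 to 60 over the bench.
- sample_tray: Loose open steel tray, 210 (own x) x 130 (own y) x 18 high, walls and floor 2.5 thick, 0.6 kg, with one divider of the same height across the middle (at own x = 0), making a half at x = +52 and one at x = -52. Origin at the centre of the underside.
- cassette_1: Lowest at the start, in the wheel's pocket under the magazine. White plastic filter cassette, a round disc 44 diameter, 10 thick, about 0.03 kg, mesh face on top (+z). Origin at the centre of its underside.
- cassette_2: Second from the bottom in the magazine. White plastic filter cassette, a round disc 44 diameter, 10 thick, about 0.03 kg, mesh face on top (+z). Origin at the centre of its underside.
- cassette_3: Third from the bottom. White plastic filter cassette, a round disc 44 diameter, 10 thick, about 0.03 kg, mesh face on top (+z). Origin at the centre of its underside.
- cassette_4: Fourth from the bottom. White plastic filter cassette, a round disc 44 diameter, 10 thick, about 0.03 kg, mesh face on top (+z). Origin at the centre of its underside.
- cassette_5: Top one. White plastic filter cassette, a round disc 44 diameter, 10 thick, about 0.03 kg, mesh face on top (+z). Origin at the centre of its underside.
- logbook: Bystander: blue hardback logbook lying on the bench, 176 x 126 x 14, origin at the centre of its underside.
- black_tape: Bystander: roll of black tape, 72 diameter, 19 high, origin at the centre of its underside.

How it is judged:
By the outcome, as a careful person would: the job done as asked, in the order asked, and still so for the second after the job is handed in, with the robot touching nothing.
It also fails if it takes over 72 s, if anything falls off the work surface, if the arm or the gripper's body presses on something with over 40 N, if the wrist force passes 120 N, or if a joint passes its speed limit or range.

## Robot

A 7-joint arm with a two-finger parallel gripper is mounted at the origin on a cart in front of the work surface, level with it; the furniture and walls round the work are solid. World frame = base frame: x ahead of the robot, y to its left, z up, the work surface at z = 0. Lengths are in m, angles in degrees, forces in N, time in s.
With the tool pointing down it reaches from about 0.4 to 0.85 m from the base axis. Payload 4.5 kg.
Tool frame: the origin (TCP) lies on the centre line of the jaws, within the pads' length; the fingertips stand 17 mm ahead of it and the grasp point (between the pads) lies 2 mm behind it; z points along the fingers, y is the line along which they close (so a half turn about z gives the same grasp; the last joint's range is limited). The gripper opens to 85 mm and grips with 20 to 120 N. Pads are 22 mm wide; open, the fingers measure 114 mm over their backs; the gripper's body (76 mm by 85 mm) begins 54 mm behind the grasp point. The pads swing forward as they close: fully open they stand 13 mm farther back than shut.
Start: joints at [-64.527, 39.483, -11.15, 89.685, 9.013, 51.709, -12.324], TCP at [0.25, 0.573, 0.248] pointing down, gripper open.
Joint ranges: [-172.22, 172.22], [-26.19, 119.32], [-84.43, 86.54], [7.71, 146.69], [-57.33, 237.33], [2.42, 119.75], [-152.13, 152.13]. Speed limits (degrees/s): [147.25, 147.25, 180, 180, 180, 180, 180].

## Interface

Orientations are given as [roll, pitch, yaw] about the fixed x, y, z axes, in that order (R = Rz(yaw) Ry(pitch) Rx(roll)).
In Python, from bench import sensors, viewer, order gives the robot as it stands.
- The arm moves only by the shell command python3 -m crank FILE [FORCE], which reads ROWS from the file FILE. ROWS is 1 to 5 rows, parted by a bar, with the numbers parted by spaces; each row has 5 numbers: the finger opening in m, then dx, dy, dz in units of 100 mm, then a turn about the tool's z in units of 10 degrees; each row is the pose to reach, as a shift and turn from the pose commanded when the command began, along the tool's axes at that moment; what a row does not reach only later rows make up. A row lasts 1/8 s, in which the tool goes at most 0.0625 m and 10.7 degrees, less where a joint would pass 70% of its speed; a pose out of reach is approached as far as the arm can. The fingers move at their own pace and stop on an object; FORCE is the grip in N (left out, the last holds). Time passes only in rows, so rows that do not move let the fingers close. It prints the time, the measured TCP pose, the force, the opening and the grip force at its end. Input that does not fit is refused with a message, and nothing moves.
- sensors.sense(): the state, without advancing time (a new reading comes with each control period).
- viewer.camera(name): name is "side" or "top"; returns a dict with "img" (420x560x3 uint8, blue, green, red), "range_z" (420x560 float32, m along the optical axis (not along the pixel's ray), 0 where there is no reading), "fov_y" (degrees; the focal length in pixels is half the picture's height over the tangent of half this angle, whatever the lens; pixels are square), "cx", "cy" (the principal point, pixels), "k1" (the pictures are not rectified: a ray, as slopes to the right and down, at radius r is drawn at 1 + k1 r^2 times it, then the intrinsics apply), "rvec" (rotation vector, rad) and "tvec" (3), from world to camera coordinates, as OpenCV has them. Camera axes: x right, y down, z forward; pixel columns grow to the right and rows downward; lengths in m; the calibration is good to about 2 mm. A picture is of the moment at which its call begins.
- order.job_done(): hands the job in; it is judged then, once.
Trained networks look in a picture, given as the dict that the camera call returned (one of the last four; its "shot" number tells which), for a name from the list of things; names that differ only in an ending like _2 or _b are one class to them, and where a whole thing is asked for, a point or a joint stands for the part that bears it (a point fixed in the world has none). Each returns a list of dicts, best first, with "conf" (0 to 1); they miss things now and then, are a little off and sometimes report something else, mostly with a low value. They report only what shows in the picture. A call takes as long as a camera call.
- viewer.search_frame(target, picture): "at" ([column, row] in pixels, amid what is visible of it).
- viewer.outline_of(target, picture): "pixels" (420x560 bool, what is visible of it) and "at" ([column, row] in pixels, amid what is visible of it).
- viewer.spot_point(target, picture): "at" ([column, row] in pixels: a listed point, or the origin of a listed thing).
The state is a dict: "time": time; "joint_positions": joint angles; "qd": joint speeds; "tau": joint torques, N m; "eef_pos": TCP position; "tool_rot": TCP orientation; "ft_force": force on the tool from outside, world axes, zero at the start; "moment": the same for the moment, N m; "width": finger opening in m; "grip_force": force on a finger pad.
Only numpy, scipy, OpenCV 4.12 (cv2) and the standard library are available. Lean on these libraries where they do the work, as an engineer would, in place of code of your own. Each camera call takes 0.05 s, during which the arm holds its last target. There are 200 camera calls.

## Working session

There is one attempt and no reset: what is moved stays moved. The work goes in short steps, Python scripts to look and compute and a shell command to move; the robot and the scene stay as the last step left them, time stands still between calls to the robot, and variables do not carry over. Pictures are saved under pics/ and viewed, at most 10 in all, crops included, and the job is handed in when it is done.

```bash
ls; mkdir -p pics; cat > h.py <<'E'
import numpy as np,cv2
from bench import sensors,viewer,order
def K(p):
    h=p["img"].shape[0]; f=h/2/np.tan(np.radians(p["fov_y"])/2); return f
def ray(p,uv):
    f=K(p); d=np.array([(uv[0]-p["cx"])/f,(uv[1]-p["cy"])/f]); s=d.copy()
    for _ in range(30): s=d/(1+p["k1"]*(s@s))
    R=cv2.Rodrigues(np.array(p["rvec"],float))[0]; t=np.array(p["tvec"],float).ravel()
    return -R.T@t, R.T@np.array([s[0],s[1],1.])
def onz(p,uv,z):
    c,r=ray(p,uv); return c+r*(z-c[2])/r[2]
def byrange(p,uv):
    c,r=ray(p,uv); u,v=int(round(uv[0])),int(round(uv[1])); return c+r*p["range_z"][v,u]
def proj(p,X):
    R=cv2.Rodrigues(np.array(p["rvec"],float))[0]; t=np.array(p["tvec"],float).ravel()
    c=R@np.array(X,float)+t; s=c[:2]/c[2]; s=s*(1+p["k1"]*(s@s)); return K(p)*s+[p["cx"],p["cy"]]
E
python3 - <<'E'
from h import *
np.set_printoptions(precision=4,suppress=True)
s=sensors.sense(); print(s["time"],s["eef_pos"],s["tool_rot"],s["width"])
for n in("top","side"):
    p=viewer.camera(n); cv2.imwrite(f"pics/{n}0.png",p["img"])
    print(n,ray(p,(280,210)))
    for t,z in(("dispenser",0),("bay",.02),("magazine_foot",.02),("wheel_axis",.029),("sample_tray",0),("cassette_5",0),("logbook",0),("black_tape",0)):
        r=viewer.spot_point(t,p)[:2]
        print(t,[(np.round(a["at"]),round(a["conf"],2),onz(p,a["at"],z)) for a in r])
E
```

```text
pics
0.0 [0.2494 0.5724 0.2475] [-179.8958    0.0076  156.4667] 0.0854369625662356
top (array([ 0.4138, -0.0172,  1.1907]), array([ 0.1456,  0.0211, -0.9891]))
dispenser [(array([272., 216.]), 0.64, array([0.5721, 0.0284, 0.    ]))]
bay [(array([271., 249.]), 0.69, array([0.4874, 0.0282, 0.02  ])), (array([275., 219.]), 0.58, array([0.5622, 0.021 , 0.02  ]))]
magazine_foot [(array([249., 203.]), 0.7, array([0.604 , 0.0859, 0.02  ]))]
wheel_axis [(array([273., 217.]), 0.66, array([0.5668, 0.0258, 0.029 ])), (array([170., 250.]), 0.24, array([0.4827, 0.2803, 0.029 ]))]
sample_tray [(array([393., 253.]), 0.68, array([ 0.4816, -0.2777,  0.    ]))]
cassette_5 []
logbook [(array([167., 251.]), 0.93, array([0.4805, 0.295 , 0.    ])), (array([247., 200.]), 0.43, array([0.6137, 0.094 , 0.    ]))]
black_tape [(array([167., 168.]), 0.76, array([0.6991, 0.3053, 0.    ]))]
side (array([0.5522, 0.8132, 0.4601]), array([ 0.0475, -0.8866, -0.4604]))
dispenser [(array([204., 308.]), 0.71, array([0.7099, 0.2949, 0.    ]))]
bay [(array([320., 226.]), 0.68, array([0.5037, 0.0407, 0.02  ]))]
magazine_foot [(array([276., 226.]), 0.73, array([0.6036, 0.044 , 0.02  ])), (array([275., 234.]), 0.68, array([0.6019, 0.079 , 0.02  ]))]
wheel_axis [(array([292., 219.]), 0.94, array([0.5669, 0.0263, 0.029 ]))]
sample_tray [(array([329., 178.]), 0.72, array([ 0.4637, -0.288 ,  0.    ])), (array([322., 227.]), 0.19, array([0.4978, 0.0078, 0.    ]))]
cassette_5 [(array([277., 240.]), 0.59, array([0.5986, 0.0701, 0.    ])), (array([276., 230.]), 0.55, array([0.6042, 0.0261, 0.    ]))]
logbook [(array([343., 312.]), 0.64, array([ 0.4747,  0.2929, -0.    ]))]
black_tape [(array([207., 310.]), 0.72, array([0.7031, 0.299 , 0.    ]))]
```

View pics/top0.png

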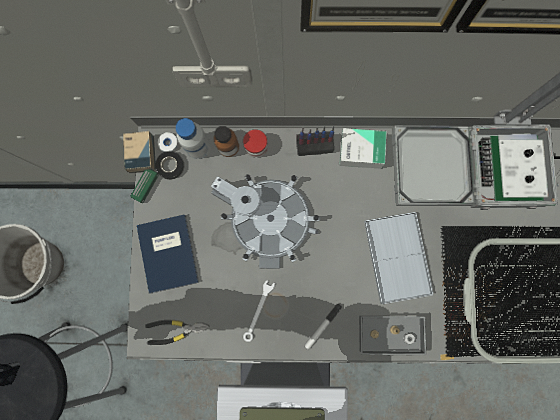

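View pics/side0.png

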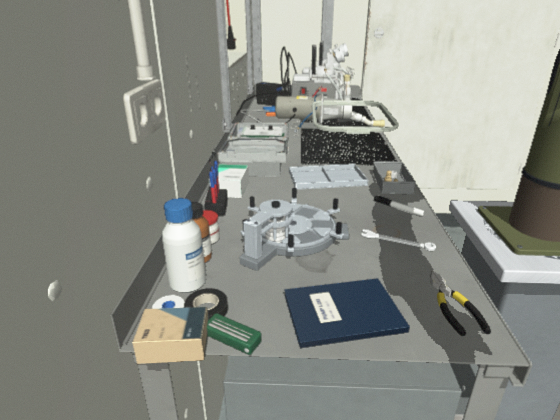

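The top view shows the dispenser axis at about (270,218), the magazine at (244,199), the nose at (271,264) and the tray at (400,257). The side view shows the same layout. Next I'll refine the dispenser and tray poses.

```bash
cat >> h.py <<'E'
def cloud(p):
    f=K(p); H,W=p["range_z"].shape
    u,v=np.meshgrid(np.arange(W),np.arange(H)); d=np.stack([(u-p["cx"])/f,(v-p["cy"])/f],-1); s=d.copy()
    for _ in range(20): s=d/(1+p["k1"]*(s**2).sum(-1,keepdims=True))
    R=cv2.Rodrigues(np.array(p["rvec"],float))[0]; t=np.array(p["tvec"],float).ravel()
    z=p["range_z"][...,None]; c=np.concatenate([s*z,z],-1)
    return (c-t)@R
E
python3 - <<'E'
from h import *
from scipy.optimize import least_squares
np.set_printoptions(precision=4,suppress=True)
for n in("top","side"):
    p=viewer.camera(n); C=cloud(p); g=p["img"].max(-1); c0=np.array([.567,.026])
    r=np.hypot(C[...,0]-c0[0],C[...,1]-c0[1])
    m=(C[...,2]>.033)&(C[...,2]<.066)&(r>.095)&(r<.13)&(p["range_z"]>0)&(g<70)
    k,l,st,ce=cv2.connectedComponentsWithStats(m.astype(np.uint8),connectivity=8)
    P=[]
    for i in range(1,k):
        q=C[l==i]; mm=q.mean(0)
        print(n,st[i,4],ce[i],mm,"zmax",q[:,2].max(),"ang",np.degrees(np.arctan2(*(mm[:2]-c0)[::-1])),np.hypot(*(mm[:2]-c0)))
        if n=="top" and st[i,4]>=3: P.append(onz(p,ce[i],.055)[:2] if 0 else mm[:2])
    # edge/face of tray
    o=viewer.outline_of("sample_tray",p)
    if o:
        M=o[0]["pixels"]&(p["range_z"]>0); q=C[M]; q=q[(q[:,2]>-.005)&(q[:,2]<.03)]
        print("tray",o[0]["conf"],len(q),cv2.minAreaRect((q[:,:2]*1000).astype(np.float32)),np.percentile(q[:,2],[2,50,98]), )
    for t in("logbook","black_tape"):
        o=viewer.outline_of(t,p)
        if o:
            q=C[o[0]["pixels"]&(p["range_z"]>0)]; print(t,o[0]["conf"],cv2.minAreaRect((q[:,:2]*1000).astype(np.float32)),np.percentile(q[:,2],[2,50,98]))
    # bay nose & wall heights: bench level
    print("bench z",np.median(C[320:330,300:310,2]) if n=="top" else np.median(C[270:276,350:360,2]))
    if n=="top":
        c=cv2.resize(p["img"][165:280,200:440],None,fx=3.3,fy=3.3,interpolation=cv2.INTER_CUBIC); cv2.imwrite("pics/c1.png",c)
E
```

```text
top 19 [248.2632 177.1579] [0.6629 0.0864 0.0528] zmax 0.06165282320693544 ang 32.1725975313562 0.1133460822108927
top 20 [293.35 177.7 ] [ 0.6613 -0.0252  0.0564] zmax 0.06282143259983636 ang -28.500781086584787 0.10730166636850753
top 20 [223.95 215.7 ] [0.5661 0.144  0.0539] zmax 0.06109084022160269 ang 90.43669157638003 0.11804817984606025
top 18 [315.7222 217.2222] [ 0.5635 -0.08    0.0565] zmax 0.0628065090693014 ang -91.86390749696416 0.10608645034911503
top 18 [245.6667 256.0556] [0.4681 0.0887 0.0553] zmax 0.06462326871099054 ang 147.63527638548368 0.11711886697944425
top 15 [291.8    256.9333] [ 0.4668 -0.0225  0.0592] zmax 0.06338811303255569 ang -154.17247818302846 0.11131827027993131
tray 0.79 4459 ((470.7917175292969, -290.8220520019531), (210.90524291992188, 137.97898864746094), 10.358549118041992) [-0.0029  0.002   0.0178]
logbook 0.64 ((475.6182861328125, 295.02899169921875), (181.8011016845703, 132.5570526123047), 13.465214729309082) [0.0023 0.0123 0.0169]
black_tape 0.92 ((704.1974487304688, 295.4212646484375), (72.01116943359375, 71.51143646240234), 60.83355712890
[... 520 characters left out ...]
2773812999702
side 52 [338.2692 227.6731] [0.4701 0.0943 0.0485] zmax 0.05958944885781126 ang 144.8226190940575 0.11860257413099962
side 50 [290.32 240.82] [0.5678 0.1504 0.0485] zmax 0.05909262167408952 ang 89.65294810586228 0.12437717342021956
tray 0.72 1583 ((475.93621826171875, -308.02459716796875), (209.46737670898438, 189.1746063232422), 10.149421691894531) [-0.0019  0.0016  0.0159]
logbook 0.78 ((472.7742919921875, 285.106689453125), (186.00123596191406, 146.45545959472656), 13.495980262756348) [0.0014 0.0122 0.0138]
black_tape 0.62 ((701.8126220703125, 294.15240478515625), (62.268489837646484, 71.24969482421875), 68.78961181640625) [0.0012 0.0166 0.0186]
bench z -0.001781035440914595
```

View pics/c1.png

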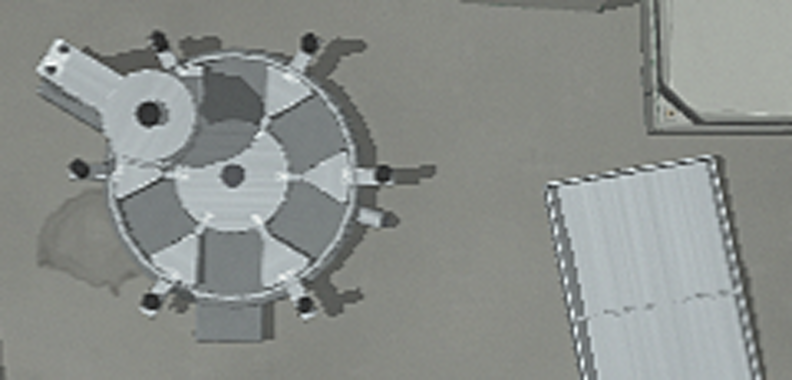

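The crop gives opposite pin pairs centred at about (0.565, 0.032), with the dispenser yaw at -0.6°. The tray centre is about (0.471, -0.291), with its long axis along x and tilted about 10°. I'll start by moving over the pin at 210°.

Careful with the scale: shifts go in units of 100 mm and turns go in units of 10 degrees. That gives: -0.045 m is -0.45, -0.043 m is -0.43, 10 degrees is 1.

```bash
cat > go.py <<'E'
import sys
from h import *
x,y,z,w=map(float,sys.argv[1:5]); s=sensors.sense()
r=np.radians(s["tool_rot"]); from scipy.spatial.transform import Rotation as Ro
R=Ro.from_euler("xyz",r).as_matrix()
d=R.T@(np.array([x,y,z])-s["eef_pos"])
print("d",np.round(d,4),"turn",round((s["tool_rot"][2]-w+180)%360-180,2),"j7",s["joint_positions"][6],"w",s["width"],"t",s["time"])
E
echo '0.03 -0.43 -0.45 0.1 1 | 0.03 -0.86 -0.9 0.3 2 | 0.03 -1.3 -1.35 0.5 3 | 0.03 -1.74 -1.8 0.7 4 | 0.03 -2.17 -2.26 0.9 5' > path.dat && python3 -m crank path.dat 30; python3 go.py .467 -.0225 .1 60
```

```text
time: 1.92
eef_pos: [0.3547, 0.2906, 0.1625]
tool_rot: [179.9, -0.0, 106.2]
ft_force: [0.2, -0.1, -0.1]
width: 0.0298
grip_force: 0.0
d [-0.332   0.0206  0.0623] turn 46.16 j7 -28.467644537134813 w 0.029810780495431108 t 1.925
```

In the tool's units: 0.05 m is 0.5, -0.3 m is -3, 46 degrees is 4.6.

```bash
echo '0.03 -0.6 0.03 0.1 1 | 0.03 -1.2 0.07 0.2 2 | 0.03 -1.8 0.11 0.3 3 | 0.03 -2.4 0.15 0.4 4 | 0.03 -3 0.19 0.5 4.6' > path.dat && python3 -m crank path.dat; python3 go.py .467 -.0225 .1 60
```

```text
time: 2.55
eef_pos: [0.4582, 0.0079, 0.1123]
tool_rot: [179.9, -0.1, 60.3]
ft_force: [1.3, 1.0, -0.6]
width: 0.0302
grip_force: 0.0
d [-0.0221  0.0227  0.0123] turn 0.26 j7 -28.066018542326173 w 0.03019292388928889 t 2.55
```

In the tool's units: 0.055 m is 0.55, 0.03 m is 0.3.

```bash
echo '0.03 -0.22 0.227 0.12 0 | 0.03 -0.22 0.227 0.12 0 | 0.03 -0.22 0.227 0.3 0 | 0.03 -0.22 0.227 0.55 0 | 0.03 -0.22 0.227 0.55 0' > path.dat && python3 -m crank path.dat; python3 - <<'E'
from h import *
p=viewer.camera("side"); cv2.imwrite("pics/s1.png",cv2.resize(p["img"][120:290,210:400],None,fx=4,fy=3.5))
p=viewer.camera("top"); print(proj(p,[.467,-.0225,.055]))
E
python3 go.py .467 -.0225 .055 60
```

```text
time: 3.18
eef_pos: [0.4651, -0.0192, 0.0568]
tool_rot: [-179.8, 0.0, 60.6]
ft_force: [-1.3, -0.7, -0.4]
width: 0.0302
grip_force: 0.0
[291.79341025 256.9319418 ]
d [-0.0018  0.0022  0.003 ] turn 0.55 j7 -25.547953485993904 w 0.029692878053692886 t 3.275
```

View pics/s1.png

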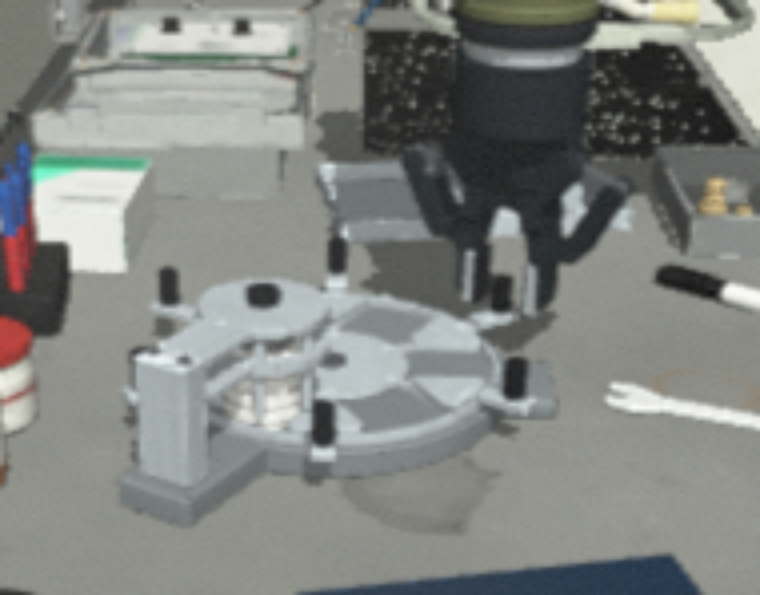

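The pin at about (500,293) in the crop stands between the fingers. Next I'll compute the arc waypoints in tool axes.

```bash
python3 - <<'E'
from h import *
c=np.array([.5655,.032]);w=np.radians(60.)
R=np.array([[np.cos(w),np.sin(w)],[np.sin(w),-np.cos(w)]])
f=lambda a:R@(c+.113*np.array([np.cos(np.radians(a)),np.sin(np.radians(a))]))
for a in range(210,276,6): print(a-210, np.round(f(a-.6)-f(209.4),3), np.round(f(a-.6)-f(239.4),3))
E
```

```text
0 [0. 0.] [ 0.016 -0.056]
6 [-0.005  0.01 ] [ 0.01  -0.046]
12 [-0.01   0.021] [ 0.006 -0.035]
18 [-0.013  0.033] [ 0.003 -0.023]
24 [-0.015  0.045] [ 0.001 -0.012]
30 [-0.016  0.056] [0. 0.]
36 [-0.015  0.068] [0.    0.012]
42 [-0.014  0.08 ] [0.002 0.024]
48 [-0.011  0.091] [0.005 0.035]
54 [-0.006  0.102] [0.009 0.046]
60 [-0.001  0.113] [0.015 0.057]
```

```bash
echo '0.03 -0.05 0.1 0 0 | 0.03 -0.1 0.21 0 0 | 0.03 -0.13 0.33 0 0 | 0.03 -0.15 0.45 0 0 | 0.03 -0.16 0.56 0 0' > path.dat && python3 -m crank path.dat; echo '0.03 0 0.12 0 0 | 0.03 0.02 0.24 0 0 | 0.03 0.05 0.35 0 0 | 0.03 0.09 0.46 0 0 | 0.03 0.15 0.57 0 0' > path.dat && python3 -m crank path.dat;echo '0.03 0 0 0 0 | 0.03 0 0 0 0 | 0.03 0 0 -0.45 0 | 0.03 0.3 -0.3 -0.55 0 | 0.03 0.85 -0.8 -0.55 0' > path.dat && python3 -m crank path.dat
python3 - <<'E'
from h import *
p=viewer.camera("top"); cv2.imwrite("pics/t2.png",cv2.resize(p["img"][160:290,200:340],None,fx=4,fy=4))
C=cloud(p);g=p["img"].max(-1);r=np.hypot(C[...,0]-.5655,C[...,1]-.032)
m=(C[...,2]>.033)&(C[...,2]<.066)&(abs(r-.113)<.015)&(g<70)
k,l,st,ce=cv2.connectedComponentsWithStats(m.astype(np.uint8))
for i in range(1,k):
    if st[i,4]>5: q=C[l==i].mean(0)-[.5655,.032,0];print(st[i,4],q,np.degrees(np.arctan2(q[1],q[0])))
E
python3 go.py .467 -.0225 .1 60
```

```text
time: 3.9
eef_pos: [0.5032, -0.0641, 0.0577]
tool_rot: [-179.6, 0.3, 60.4]
ft_force: [-6.0, -0.4, 0.8]
width: 0.0298
grip_force: 2.1
time: 4.53
eef_pos: [0.5658, -0.0773, 0.0578]
tool_rot: [179.9, -0.1, 60.5]
ft_force: [0.3, 0.6, 0.5]
width: 0.0299
grip_force: 0.0
time: 5.15
eef_pos: [0.5394, 0.0232, 0.1138]
tool_rot: [179.8, -0.0, 60.2]
ft_force: [1.1, 0.3, -0.6]
width: 0.0299
grip_force: 0.0
23 [ 0.09572451 -0.0564494   0.05626883] -30.52814415704925
19 [0.00063193 0.11230616 0.05300737] 89.67761089702518
20 [-0.00157391 -0.11195643  0.05678586] -90.80542452620601
13 [-0.09851321 -0.05497104  0.05977285] -150.8381849825773
d [-0.0857 -0.031   0.0125] turn 1.13 j7 -30.515130000500545 w 0.029911036825157354 t 5.2
```

View pics/t2.png

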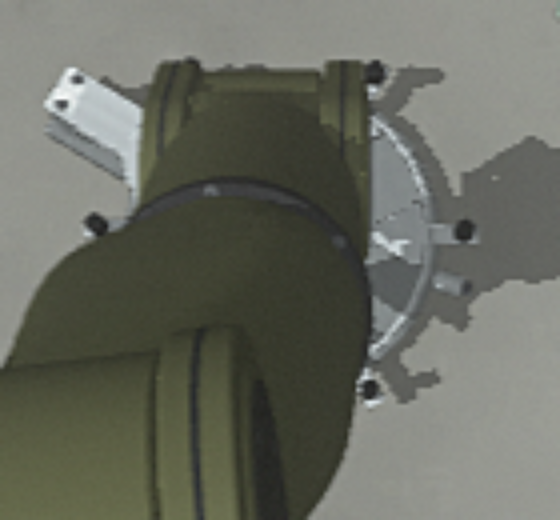

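The arm hides most of the wheel, but the visible pins sit at click angles. I'll go to the next pin and check from the side camera.

```bash
echo '0.03 -0.43 -0.15 0 0 | 0.03 -0.86 -0.31 0.1 0 | 0.03 -0.86 -0.31 0.12 0 | 0.03 -0.86 -0.31 0.35 0 | 0.03 -0.86 -0.31 0.57 0' > path.dat && python3 -m crank path.dat;echo '0.03 0 0 0 0' > path.dat && python3 -m crank path.dat
python3 - <<'E'
from h import *
p=viewer.camera("side"); cv2.imwrite("pics/s2.png",cv2.resize(p["img"][170:280,230:370],None,fx=5,fy=5,interpolation=cv2.INTER_CUBIC))
E
python3 go.py .467 -.0225 .055 60
```

```text
time: 5.82
eef_pos: [0.4702, -0.0345, 0.0552]
tool_rot: [179.9, -0.1, 60.5]
ft_force: [0.3, 0.7, 0.6]
width: 0.0302
grip_force: 0.0
time: 5.95
eef_pos: [0.4691, -0.0345, 0.0546]
tool_rot: [-179.9, 0.0, 60.5]
ft_force: [-1.0, 0.5, 1.1]
width: 0.0296
grip_force: 0.0
d [ 0.0094 -0.008   0.0003] turn 0.5 j7 -25.23758252763407 w 0.030115098654523113 t 6.0
```

View pics/s2.png

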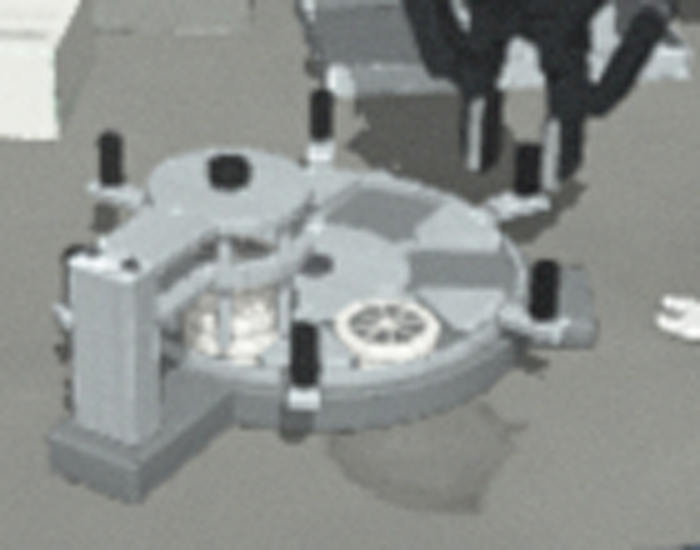

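Cassette 1 now stands at 120° at about (385,330) in the crop, the stack has dropped, and the next pin is between the fingers. Turning the second click.

In the tool's units: -0.008 m is -0.08, 0.037 m is 0.37.

```bash
echo '0.03 0.09 -0.08 0 0 | 0.03 0.04 0.02 0 0 | 0.03 -0.01 0.13 0 0 | 0.03 -0.04 0.25 0 0 | 0.03 -0.06 0.37 0 0' > path.dat && python3 -m crank path.dat; echo '0.03 -0.01 0.11 0 0 | 0.03 -0.01 0.23 0 0 | 0.03 0.01 0.35 0 0 | 0.03 0.04 0.46 0 0 | 0.03 0.08 0.57 0 0' > path.dat && python3 -m crank path.dat;echo '0.03 0.06 0.11 0 0 | 0.03 0.06 0.11 0 0 | 0.03 0.06 0.11 0 0 | 0.03 0.06 0.11 -0.45 0 | 0.06 -0.4 0.11 -0.6 -1' > path.dat && python3 -m crank path.dat; echo '0.08 -0.4 0.3 -0.1 -2 | 0.08 -0.9 0.3 -0.2 -2.9 | 0.08 -0.9 0.3 -0.2 -2.9 | 0.08 -0.9 0.3 -0.2 -2.9' > path.dat && python3 -m crank path.dat
python3 - <<'E'
from h import *
np.set_printoptions(precision=4,suppress=True)
p=viewer.camera("top"); C=cloud(p);g=p["img"].min(-1);r=np.hypot(C[...,0]-.5655,C[...,1]-.032)
cv2.imwrite("pics/t3.png",cv2.resize(p["img"][160:320,200:400],None,fx=4,fy=3.7))
m=(C[...,2]>.033)&(C[...,2]<.066)&(abs(r-.113)<.015)&(p["img"].max(-1)<70)
k,l,st,ce=cv2.connectedComponentsWithStats(m.astype(np.uint8))
for i in range(1,k):
    if st[i,4]>5: q=C[l==i].mean(0)-[.5655,.032,0];print(st[i,4],q,np.degrees(np.arctan2(q[1],q[0])))
for n in ("top","side"):
  p=viewer.camera(n) 
  for o in viewer.outline_of("cassette_1",p)[:3]:
    u=np.argwhere(o["pixels"]); lo,hi=u.min(0),u.max(0); print(n,o["conf"],lo,hi,onz(p,((lo[1]+hi[1])/2,(lo[0]+hi[0])/2),.030))
E
python3 go.py .499 .0327 .1 90
```

```text
time: 6.62
eef_pos: [0.4948, -0.0598, 0.0557]
tool_rot: [-179.6, 0.2, 60.4]
ft_force: [-6.0, -0.2, 1.6]
width: 0.0297
grip_force: 2.7
time: 7.25
eef_pos: [0.5541, -0.0797, 0.0558]
tool_rot: [179.9, -0.1, 60.5]
ft_force: [-0.4, -0.2, -0.5]
width: 0.0305
grip_force: 0.1
time: 7.88
eef_pos: [0.545, -0.1159, 0.1174]
tool_rot: [179.7, -0.2, 71.2]
ft_force: [0.8, -2.1, -0.7]
width: 0.047
grip_force: 0.0
time: 8.38
eef_pos: [0.5394, -0.2151, 0.1355]
tool_rot: [-180.0, -0.0, 99.3]
ft_force: [-0.2, 0.1, 0.9]
width: 0.0798
grip_force: 0.0
20 [0.0967 0.0548 0.053 ] 29.574327590649123
20 [ 0.0959 -0.0572  0.056 ] -30.821293684015593
20 [0.0006 0.112  0.0541] 89.70589455118257
17 [-0.0022 -0.1116  0.0573] -91.15143265499076
19 [-0.0973  0.0567  0.0558] 149.75225440846205
15 [-0.0986 -0.0545  0.058 ] -151.07823814886373
top 0.54 [222 237] [238 253] [0.5338 0.094  0.03  ]
top 0.53 [237 259] [255 277] [0.4946 0.0363 0.03  ]
side 0.65 [218 314] [227 333] [0.4972 0.0406 0.03  ]
side 0.49 [230 297] [242 317] [0.5343 0.1    0.03  ]
side 0.42 [237 267] [241 281] [0.6022 0.115  0.03  ]
d [0.2497 0.     0.0355] turn 9.51 j7 13.594443644031967 w 0.08022240920613012 t 8.625
```

View pics/t3.png

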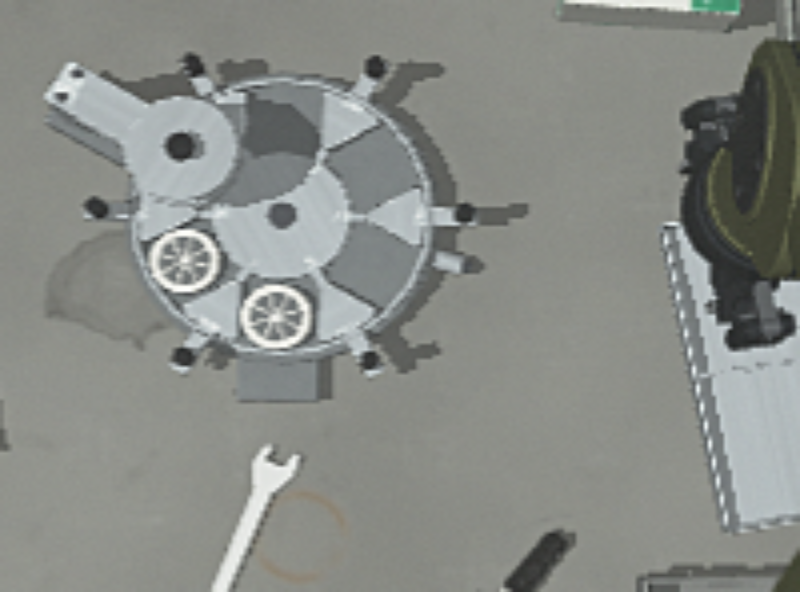

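The wheel is at a click again. Cassette 1 is in the bay at about (275,316) in the crop and cassette 2 at 120° at (185,262). Moving above the bay.

```bash
python3 go.py .496 .0355 .08 90; echo '0.058 0.5 -0.02 0 0.9 | 0.058 1 -0.04 0 0.9 | 0.058 1.5 -0.06 0.1 0.9 | 0.058 2 -0.04 0.1 0.9 | 0.058 2.4 0.01 0.2 0.9' > path.dat && python3 -m crank path.dat; echo '0.058 0 0 0 0 | 0.058 0 0 0 0' > path.dat && python3 -m crank path.dat ;python3 go.py .496 .0355 .06 90
```

```text
d [ 0.253  -0.0025  0.0555] turn 9.51 j7 13.594443644031967 w 0.08022240920613012 t 8.625
time: 9.25
eef_pos: [0.5015, 0.0251, 0.1158]
tool_rot: [179.9, -0.0, 90.6]
ft_force: [1.1, -0.7, -0.6]
width: 0.058
grip_force: 0.0
time: 9.5
eef_pos: [0.5016, 0.0218, 0.1155]
tool_rot: [-180.0, 0.0, 90.5]
ft_force: [-0.3, -0.0, 0.5]
width: 0.0582
grip_force: 0.0
d [ 0.0138 -0.0055  0.0555] turn 0.46 j7 -13.773031502105292 w 0.05815674732236415 t 9.5
```

In the tool's units: 0.055 m is 0.55, 0.03 m is 0.3, 1 degrees is 0.1.

```bash
echo '0.058 0.137 -0.055 0 0.1 | 0.058 0.137 -0.055 0.3 0.1 | 0.058 0.137 -0.055 0.55 0.1 | 0.058 0.137 -0.055 0.55 0.1' > path.dat && python3 -m crank path.dat
python3 - <<'E'
from h import *
np.set_printoptions(precision=4,suppress=True)
p=viewer.camera("side"); C=cloud(p);g=p["img"].max(-1)
cv2.imwrite("pics/s3.png",cv2.resize(p["img"][160:260,260:380],None,fx=6,fy=5.5,interpolation=cv2.INTER_CUBIC))
s=sensors.sense();print(s["eef_pos"])
for sx in(-1,1):
    m=(C[...,2]>.02)&(C[...,2]<.1)&(abs(C[...,0]-(.496+sx*.037))<.016)&(abs(C[...,1]-.04)<.025)
    q=C[m&(C[...,2]>.034)]; print(len(q),np.percentile(q[:,2],[0,2,5,10]),q[:,0].min(),q[:,0].max())
for z in(.06-.017,.04,.05):print(proj(p,[.46,.046,z]),proj(p,[.533,.046,z]))
E
python3 go.py .496 .0355 .0425 90
```

```text
time: 10.0
eef_pos: [0.4947, 0.0355, 0.0595]
tool_rot: [-179.8, 0.0, 89.4]
ft_force: [-1.5, 0.4, 0.5]
width: 0.0579
grip_force: 0.0
[0.4954 0.0356 0.0604]
179 [0.047  0.0485 0.0523 0.0552] 0.44445212480106183 0.4699106817675602
163 [0.0485 0.0504 0.0527 0.0563] 0.5229473057224762 0.5484614968395907
[340.9892 218.9034] [307.5266 218.1594]
[340.8989 220.107 ] [307.488  219.3603]
[341.201  216.0803] [307.6172 215.3429]
d [-0.      0.0006  0.0179] turn -0.6 j7 -16.104672936346645 w 0.05794371334345332 t 10.05
```

View pics/s3.png

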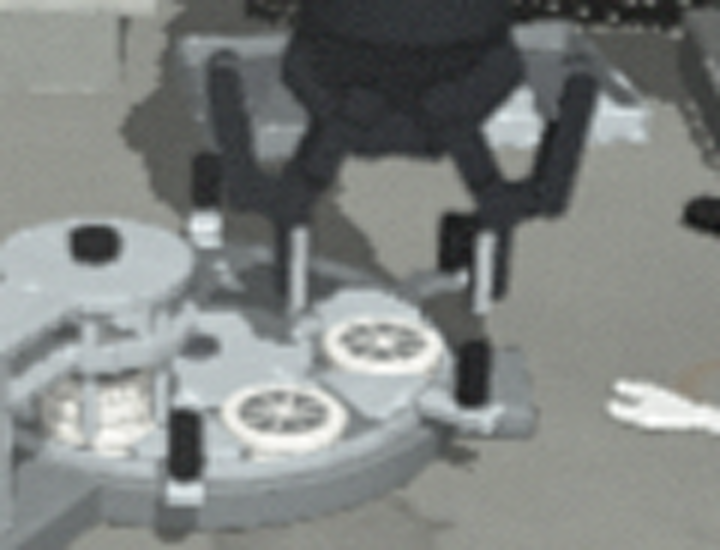

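Fingertips at about (297,305) and (483,305) in the crop straddle the bay cassette at (383,345), with tips about 13 mm ahead of the TCP at this opening. Going down and closing.

In the tool's units: 0.0205 m is 0.205, 0.017 m is 0.17.

```bash
echo '0.058 0 0 0.1 0 | 0.058 0 0 0.17 0 | 0.058 0 0 0.205 0 | 0.058 0 0 0.205 0 | 0.058 0 0 0.205 0' > path.dat && python3 -m crank path.dat 25; echo '0.035 0 0 0 0 | 0.035 0 0 0 0 | 0.035 0 0 0 0 | 0.035 0 0 0 0 | 0.035 0 0 0 0' > path.dat && python3 -m crank path.dat 25
```

```text
time: 10.68
eef_pos: [0.4961, 0.0358, 0.0402]
tool_rot: [180.0, -0.0, 89.5]
ft_force: [0.6, 0.7, -0.2]
width: 0.0579
grip_force: 0.0
time: 11.3
eef_pos: [0.4961, 0.0358, 0.0405]
tool_rot: [180.0, -0.0, 89.5]
ft_force: [-0.8, -0.1, 5.4]
width: 0.0422
grip_force: 24.9
```

In the tool's units: -0.05 m is -0.5, -0.03 m is -0.3.

```bash
echo '0.035 0 0 -0.05 0 | 0.035 0 0 -0.15 0 | 0.035 0 0 -0.3 0 | 0.035 0 0 -0.5 0 | 0.035 0 0 -0.5 0' > path.dat && python3 -m crank path.dat 30
python3 - <<'E'
from h import *
p=viewer.camera("side"); s=sensors.sense(); print(s["eef_pos"],s["width"],s["grip_force"])
cv2.imwrite("pics/s4.png",cv2.resize(p["img"][150:260,260:380],None,fx=6,fy=5,interpolation=cv2.INTER_CUBIC))
np.set_printoptions(precision=4,suppress=True)
C=cloud(p); m=(abs(C[...,0]-s["eef_pos"][0])<.03)&(abs(C[...,1]-s["eef_pos"][1])<.03)&(C[...,2]>.045)&(p["img"].min(-1)>120); q=C[m]; print(len(q),np.percentile(q,[2,50,98],axis=0))
E
```

```text
time: 11.92
eef_pos: [0.4971, 0.0358, 0.0918]
tool_rot: [179.8, -0.0, 89.5]
ft_force: [0.1, -1.1, 0.6]
width: 0.0419
grip_force: 30.4
[0.49656974 0.03582887 0.09092544] 0.04214971231137758 30.442564487457275
356 [[0.4717 0.0197 0.0705]
 [0.4976 0.0475 0.0803]
 [0.5251 0.0653 0.2554]]
```

View pics/s4.png

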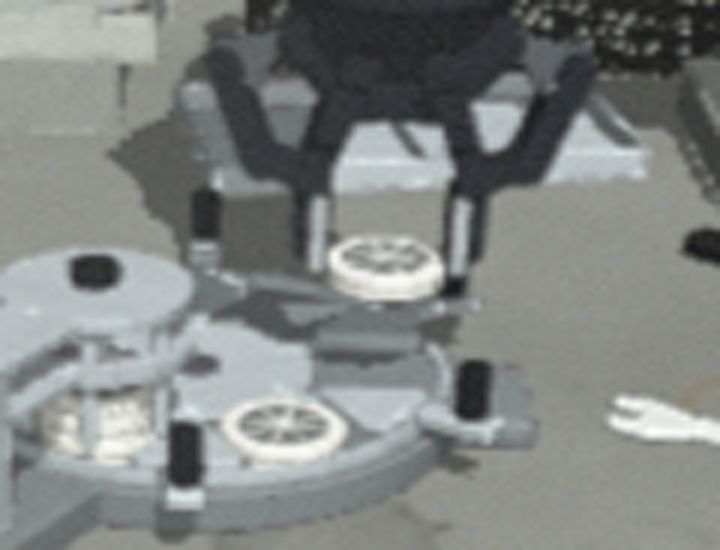

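The cassette is held level at about (387,265) in the crop. Next I'll refine the tray pose while it's unobstructed.

```bash
python3 - <<'E'
from h import *
from scipy.optimize import least_squares
p=viewer.camera("top"); C=cloud(p); o=viewer.outline_of("sample_tray",p)[0]; M=o["pixels"].astype(np.uint8)
ct=max(cv2.findContours(M,0,cv2.CHAIN_APPROX_NONE)[0],key=len)[:,0]
Q=np.array([onz(p,u,.018)[:2] for u in ct.astype(float)])
def res(v):
    a=np.radians(v[2]); d=(Q-v[:2])@np.array([[np.cos(a),-np.sin(a)],[np.sin(a),np.cos(a)]])
    e=abs(d)-[.105,.065]; return np.where((e>0).all(1),np.hypot(*e.T),e.max(1))
r=least_squares(res,[.472,-.288,10],loss="soft_l1",f_scale=.003,x_scale=[.01,.01,1]); print(o["conf"],M.sum(),r.x,np.abs(r.fun).mean())
m=(M>0)&(C[...,2]>.01); q=C[m]; print(cv2.minAreaRect((q[:,:2]*1000).astype(np.float32)))
a=np.radians(r.x[2]); e=np.array([np.cos(a),np.sin(a)])
for s in(.052,-.052): print(s,r.x[:2]+s*e)
print(proj(p,[*r.x[:2],.018]))
E
python3 go.py .522 -.279 .08 100
```

```text
0.74 4502 [ 0.47014315 -0.28612944  9.61912126] 0.0012699558165897536
((452.0848693847656, -184.65341186523438), (210.71401977539062, 342.9512634277344), 9.774884223937988)
0.052 [ 0.52141205 -0.27744035]
-0.052 [ 0.41887426 -0.29481852]
[398.09072028 257.15227039]
d [-0.3145  0.0291  0.0099] turn -10.54 j7 -15.89544308937203 w 0.042058410281475306 t 12.075
```

```bash
echo '0.035 -0.3 0.03 -0.3 0 | 0.035 -0.85 0.06 -0.3 -0.3 | 0.035 -1.4 0.12 -0.3 -0.6 | 0.035 -2 0.16 -0.3 -1 | 0.035 -2.6 0.21 -0.3 -1.05' > path.dat && python3 -m crank path.dat 30; echo '0.035 -0.52 -0.03 0 0 | 0.035 -0.52 -0.03 0.3 0 | 0.035 -0.52 -0.03 0.45 0 | 0.035 -0.52 -0.03 0.45 0' > path.dat && python3 -m crank path.dat 30; python3 go.py .521 -.278 .024 100
```

```text
time: 12.7
eef_pos: [0.514, -0.226, 0.1192]
tool_rot: [-179.9, -0.1, 100.0]
ft_force: [0.5, 0.4, 0.2]
width: 0.0418
grip_force: 30.6
time: 13.2
eef_pos: [0.5196, -0.2743, 0.0735]
tool_rot: [-179.8, -0.2, 100.1]
ft_force: [0.0, -0.1, 0.3]
width: 0.0418
grip_force: 30.6
d [-0.0041  0.0009  0.0494] turn 0.08 j7 16.3630126925915 w 0.04179342050004067 t 13.2
```

```bash
echo '0.035 -0.03 0 0.25 0 | 0.035 -0.03 0 0.42 0 | 0.035 -0.03 0 0.47 0 | 0.035 -0.03 0 0.5 0 | 0.035 -0.03 0 0.5 0' > path.dat && python3 -m crank path.dat 30; echo '0.054 0 0 0 0 | 0.054 0 0 0 0 | 0.054 0 0 0 0 | 0.054 0 0 -0.3 0 | 0.054 0 0 -0.7 0' > path.dat && python3 -m crank path.dat; echo '0.03 0.5 -0.05 -0.1 1 | 0.03 0.8 -0.05 -0.1 2 | 0.03 1.2 -0.2 -0.1 3 | 0.03 1.5 -0.3 -0.1 4' > path.dat && python3 -m crank path.dat; echo '0.03 0 0 0 0' > path.dat && python3 -m crank path.dat;  python3 go.py .467 -.0225 .1 60
```

```text
time: 13.82
eef_pos: [0.5214, -0.2791, 0.0254]
tool_rot: [180.0, 0.0, 100.0]
ft_force: [0.0, 0.5, -0.3]
width: 0.042
grip_force: 30.7
time: 14.45
eef_pos: [0.5204, -0.2787, 0.095]
tool_rot: [-179.9, -0.1, 100.0]
ft_force: [1.0, -0.5, 0.9]
width: 0.0541
grip_force: 0.0
time: 14.95
eef_pos: [0.4647, -0.1349, 0.1053]
tool_rot: [-180.0, -0.0, 59.7]
ft_force: [0.5, 0.0, 0.3]
width: 0.0305
grip_force: 0.0
time: 15.08
eef_pos: [0.4643, -0.1338, 0.1051]
tool_rot: [-179.8, -0.0, 60.2]
ft_force: [0.7, -0.1, -0.6]
width: 0.0298
grip_force: 0.0
d [ 0.0979 -0.053   0.0053] turn 0.18 j7 -19.10601488990921 w 0.029765911435066596 t 15.075
```

```bash
echo '0.03 0.5 -0.27 0 0 | 0.03 0.98 -0.53 0 0 | 0.03 0.98 -0.53 0 0 | 0.03 0.98 -0.53 0.3 0 | 0.03 0.98 -0.53 0.49 0' > path.dat && python3 -m crank path.dat; echo '0.03 0 0 0 0 | 0.03 0 0 0 0' > path.dat && python3 -m crank path.dat; python3 go.py .467 -.0225 .056 60; python3 - <<'E'
from h import *
p=viewer.camera("top"); cv2.imwrite("pics/t5.png",cv2.resize(p["img"][180:320,340:460],None,fx=4,fy=4))
for n in("top","side"):
  p=viewer.camera(n)
  for o in viewer.outline_of("cassette_1",p)[:4]: print(n,o["conf"],o["at"],onz(p,o["at"],.0125),byrange(p,o["at"]))
E
```

```text
time: 15.7
eef_pos: [0.4696, -0.0267, 0.0553]
tool_rot: [179.9, -0.0, 59.9]
ft_force: [-0.5, 0.2, -0.2]
width: 0.03
grip_force: 0.0
time: 15.95
eef_pos: [0.4694, -0.0262, 0.0565]
tool_rot: [179.9, -0.0, 59.9]
ft_force: [-0.3, 0.2, 0.5]
width: 0.03
grip_force: 0.0
d [ 0.002  -0.0039  0.0005] turn -0.1 j7 -27.625610957688934 w 0.02997978355755018 t 15.95
top 0.55 [392.9, 240.0] [ 0.51312963 -0.27544981  0.0125    ] [ 0.51290881 -0.27487589  0.01511882]
side 0.67 [276.9, 230.6] [0.60013089 0.0508657  0.0125    ] [0.59615316 0.11417492 0.04967248]
side 0.64 [282.0, 236.4] [0.58763381 0.07510027 0.0125    ] [0.58589421 0.11137019 0.03449535]
side 0.51 [306.1, 238.5] [0.53554336 0.08137817 0.0125    ] [0.53605512 0.10382241 0.02622773]
side 0.51 [278.9, 238.7] [0.59382187 0.0848822  0.0125    ] [0.59226444 0.11215653 0.02926224]
```

Cassette 1 lies in the far half at the expected height. Turning the third click.

```bash
echo '0.03 -0.03 0.06 0 0 | 0.03 -0.08 0.17 0 0 | 0.03 -0.11 0.29 0 0 | 0.03 -0.13 0.41 0 0 | 0.03 -0.14 0.52 0 0' > path.dat && python3 -m crank path.dat; echo '0.03 0 0.12 0 0 | 0.03 0.02 0.24 0 0 | 0.03 0.05 0.35 0 0 | 0.03 0.09 0.46 0 0 | 0.03 0.15 0.57 0 0' > path.dat && python3 -m crank path.dat;echo '0.03 0 0 0 0 | 0.03 0 0 0 0 | 0.03 0 0 -0.45 0 | 0.06 -0.45 0 -0.6 -1 | 0.06 -1 0.1 -0.6 -2' > path.dat && python3 -m crank path.dat; echo '0.058 -0.3 0.1 0 -0.9 | 0.058 -0.3 0.1 0 -0.9 | 0.058 -0.3 0.1 0 -0.9' > path.dat && python3 -m crank path.dat
python3 - <<'E'
from h import *
np.set_printoptions(precision=4,suppress=True)
p=viewer.camera("top"); C=cloud(p);r=np.hypot(C[...,0]-.5655,C[...,1]-.032)
m=(C[...,2]>.033)&(C[...,2]<.066)&(abs(r-.113)<.015)&(p["img"].max(-1)<70)
k,l,st,ce=cv2.connectedComponentsWithStats(m.astype(np.uint8))
for i in range(1,k):
    if st[i,4]>5: q=C[l==i].mean(0)-[.5655,.032,0];print(st[i,4],np.degrees(np.arctan2(q[1],q[0])))
for n in ("top","side"):
  p=viewer.camera(n) 
  for o in viewer.outline_of("cassette_1",p)[:5]:
    u=np.argwhere(o["pixels"]); lo,hi=u.min(0),u.max(0); print(n,o["conf"],lo,hi,onz(p,((lo[1]+hi[1])/2,(lo[0]+hi[0])/2),.030))
E
python3 go.py .496 .0355 .11 89.4
```

```text
time: 16.82
eef_pos: [0.5031, -0.0647, 0.0556]
tool_rot: [-179.6, 0.3, 59.9]
ft_force: [-5.1, -0.6, 0.5]
width: 0.0294
grip_force: 1.9
time: 17.45
eef_pos: [0.5657, -0.0788, 0.0563]
tool_rot: [179.9, -0.1, 60.0]
ft_force: [0.2, -1.1, -0.1]
width: 0.0301
grip_force: 0.0
time: 18.08
eef_pos: [0.5227, -0.1697, 0.1175]
tool_rot: [179.9, -0.0, 80.5]
ft_force: [1.5, -0.3, -0.0]
width: 0.0599
grip_force: 0.0
time: 18.45
eef_pos: [0.5267, -0.2004, 0.1159]
tool_rot: [-180.0, -0.1, 88.9]
ft_force: [0.3, 1.5, -0.7]
width: 0.058
grip_force: 0.0
19 29.43591241242292
20 -30.835927586479887
19 89.84288395114304
17 -91.21909878405194
19 149.75957111697286
15 -151.09663362602976
top 0.67 [237 260] [254 277] [0.4958 0.0351 0.03  ]
top 0.64 [224 238] [238 253] [0.5313 0.0927 0.03  ]
side 0.58 [227 267] [238 285] [0.5997 0.0887 0.03  ]
side 0.51 [229 297] [243 317] [0.5343 0.1    0.03  ]
side 0.46 [164 289] [188 368] [ 0.4709 -0.2292  0.03  ]
side 0.38 [238 268] [242 281] [0.6009 0.1188 0.03  ]
d [ 0.2353 -0.0349  0.0061] turn -0.33 j7 3.7977630468842416 w 0.057980286654586564 t 18.7
```

The wheel is at its third click, cassette 2 is in the bay at (0.496, 0.035), and cassette 3 is at 120°.

In the tool's units: -0.035 m is -0.35, 0.235 m is 2.35.

```bash
echo '0.058 0.5 -0.08 0 0 | 0.058 1 -0.15 0 0 | 0.058 1.5 -0.23 0 0 | 0.058 2 -0.3 0 0 | 0.058 2.35 -0.35 0 0' > path.dat && python3 -m crank path.dat; echo '0.058 0 0 0 0 | 0.058 0 0 0 0' > path.dat && python3 -m crank path.dat ;python3 go.py .496 .0355 .06 89.4
```

```text
time: 19.32
eef_pos: [0.4956, 0.0373, 0.1161]
tool_rot: [180.0, -0.1, 89.2]
ft_force: [-1.2, -0.2, -0.2]
width: 0.0578
grip_force: 0.0
time: 19.58
eef_pos: [0.4961, 0.0335, 0.1161]
tool_rot: [180.0, 0.0, 89.0]
ft_force: [-0.1, -0.7, 0.2]
width: 0.058
grip_force: 0.0
d [ 0.002  -0.0002  0.0561] turn -0.43 j7 -16.481109231947855 w 0.05797344334810948 t 19.575
```

Careful with the scale: shifts go in units of 100 mm and turns go in units of 10 degrees. That gives: 0.0757 m is 0.757, 0.068 m is 0.68.

```bash
echo '0.058 0.02 0 0.3 0 | 0.058 0.02 0 0.56 0 | 0.058 0.02 0 0.68 0 | 0.058 0.02 0 0.757 0 | 0.058 0.02 0 0.757 0' > path.dat && python3 -m crank path.dat 25; echo '0.035 0 0 0 0 | 0.035 0 0 0 0 | 0.035 0 0 0 0 | 0.035 0 0 0 0 | 0.035 0 0 0 0' > path.dat && python3 -m crank path.dat 25; echo '0.035 0 0 -0.05 0 | 0.035 0 0 -0.15 0 | 0.035 0 0 -0.4 0 | 0.035 0 0 -0.8 0 | 0.035 0 0 -0.8 0' > path.dat && python3 -m crank path.dat 30; python3 go.py .418 -.295 .12 100
```

```text
time: 20.2
eef_pos: [0.4962, 0.0354, 0.0403]
tool_rot: [-180.0, 0.0, 88.9]
ft_force: [0.4, 0.4, 0.3]
width: 0.058
grip_force: 0.0
time: 20.82
eef_pos: [0.4966, 0.0357, 0.0412]
tool_rot: [179.9, -0.0, 89.0]
ft_force: [-1.0, -1.4, 5.6]
width: 0.0421
grip_force: 25.2
time: 21.45
eef_pos: [0.4979, 0.036, 0.1231]
tool_rot: [179.7, -0.1, 88.9]
ft_force: [0.0, 0.4, -0.5]
width: 0.0416
grip_force: 30.5
d [-0.3324 -0.0738  0.0024] turn -11.05 j7 -16.74689932745242 w 0.04157594893245008 t 21.45
```

In the tool's units: -0.265 m is -2.65, -0.21 m is -2.1, -11 degrees is -1.1.

```bash
echo '0.035 -0.5 -0.12 0 0 | 0.035 -1 -0.24 0 -0.3 | 0.035 -1.55 -0.36 0 -0.6 | 0.035 -2.1 -0.48 0 -1 | 0.035 -2.65 -0.6 0 -1.1' > path.dat && python3 -m crank path.dat 30; echo '0.035 -0.4 -0.05 0 0 | 0.035 -0.65 -0.05 0.2 0 | 0.035 -0.65 -0.05 0.45 0 | 0.035 -0.65 -0.05 0.45 0' > path.dat && python3 -m crank path.dat 30; python3 go.py .418 -.295 .024 100
```

```text
time: 22.08
eef_pos: [0.4306, -0.2295, 0.1199]
tool_rot: [-180.0, -0.0, 100.0]
ft_force: [1.1, -0.0, 0.6]
width: 0.0417
grip_force: 30.5
time: 22.58
eef_pos: [0.4361, -0.2922, 0.0736]
tool_rot: [-179.8, -0.2, 100.0]
ft_force: [1.2, 1.4, -0.1]
width: 0.0417
grip_force: 30.6
d [ 0.0002 -0.0181  0.0497] turn -0.05 j7 16.322662672539398 w 0.04167242221330491 t 22.575
```

In the tool's units: 0.05 m is 0.5, 0.044 m is 0.44.

```bash
echo '0.035 0 -0.18 0 0 | 0.035 0 -0.18 0.25 0 | 0.035 0 -0.18 0.44 0 | 0.035 0 -0.18 0.5 0 | 0.035 0 -0.18 0.5 0' > path.dat && python3 -m crank path.dat 30; echo '0.035 0 0 0 0' > path.dat && python3 -m crank path.dat;python3 go.py .418 -.295 .023 100
```

```text
time: 23.2
eef_pos: [0.4202, -0.2957, 0.0257]
tool_rot: [180.0, -0.0, 100.0]
ft_force: [0.5, 0.4, -0.0]
width: 0.0417
grip_force: 30.6
time: 23.32
eef_pos: [0.4205, -0.2962, 0.0261]
tool_rot: [179.9, 0.0, 100.0]
ft_force: [0.3, -0.2, 0.4]
width: 0.0417
grip_force: 30.6
d [ 0.0016 -0.0022  0.0031] turn -0.03 j7 15.290307182703422 w 0.0417256350423152 t 23.325
```

```bash
echo '0.035 0 -0.01 0.03 0 | 0.054 0 -0.01 0.03 0 | 0.054 0 -0.01 0.03 0 | 0.054 0 -0.01 0.03 0 | 0.054 0 -0.01 -0.3 0' > path.dat && python3 -m crank path.dat; echo '0.054 0 0 -0.4 0 | 0.054 0 0 -1 0 | 0.054 0.3 -0.6 -1.6 0 | 0.054 0.6 -1.1 -2 0 | 0.054 0.9 -1.4 -2.3 0' > path.dat && python3 -m crank path.dat;echo '0.06 0 0 0 0 | 0.06 1 0 0 0 | 0.06 1.8 0 0 0 | 0.06 2.5 0 0 0 | 0.06 3 0 0 0' > path.dat && python3 -m crank path.dat
python3 - <<'E'
from h import *
np.set_printoptions(precision=4,suppress=True)
p=viewer.camera("side"); q=p
cv2.imwrite("pics/e.png",cv2.resize(p["img"][150:270,230:400],None,fx=4.5,fy=4.5,interpolation=cv2.INTER_CUBIC))
p=viewer.camera("top"); cv2.imwrite("pics/f.png",p["img"])
C=cloud(p)
for o in viewer.outline_of("cassette_1",p)[:5]: print(o["conf"],o["at"],onz(p,o["at"],.0125),np.median(C[o["pixels"]][:,2]))
for t in("logbook","black_tape","sample_tray"):
    for r in (viewer.spot_point(t,p)[:1],viewer.outline_of(t,p)[:1]): print(t,[onz(p,x["at"],0) for x in r])
E
```

```text
time: 23.95
eef_pos: [0.4178, -0.2953, 0.054]
tool_rot: [-179.8, -0.2, 100.0]
ft_force: [0.4, -0.5, 0.4]
width: 0.0542
grip_force: 0.0
time: 24.58
eef_pos: [0.281, -0.2411, 0.2719]
tool_rot: [-180.0, 0.0, 99.9]
ft_force: [-0.4, -0.3, 1.1]
width: 0.0542
grip_force: 0.0
time: 25.2
eef_pos: [0.2404, 0.0069, 0.2709]
tool_rot: [179.9, -0.1, 99.9]
ft_force: [1.8, 0.7, -0.6]
width: 0.0605
grip_force: 0.0
0.81 [401.2, 278.1] [ 0.4187 -0.2939  0.0125] 0.011701730062279276
0.63 [395.1, 239.6] [ 0.5142 -0.281   0.0125] 0.011525564922601962
0.58 [244.4, 228.8] [0.5387 0.0972 0.0125] 0.029230159311057897
logbook [array([0.478 , 0.2934, 0.    ])]
logbook [array([0.4785, 0.2916, 0.    ])]
black_tape [array([0.7044, 0.3066, 0.    ])]
black_tape [array([0.7138, 0.314 , 0.    ])]
sample_tray [array([ 0.4839, -0.2845,  0.    ])]
sample_tray [array([ 0.4814, -0.2815,  0.    ])]
```

View pics/e.png

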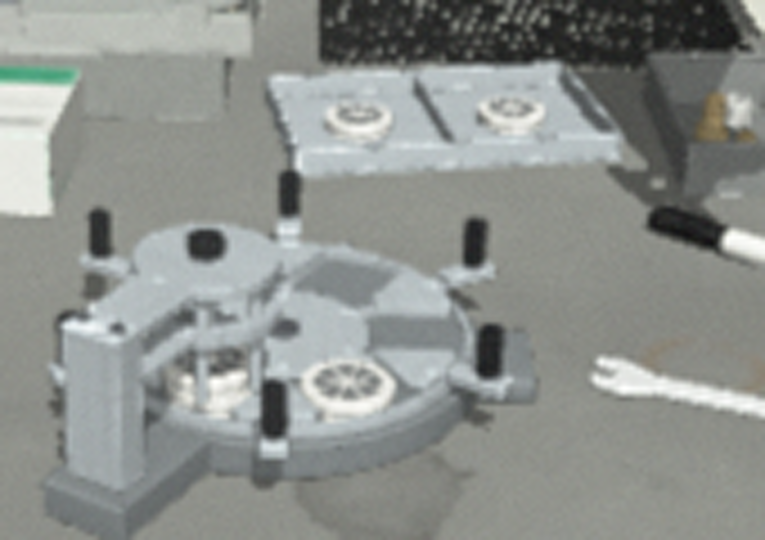

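Both cassettes lie flat, mesh up, one in each half of the tray, at about (358,120) and (512,112) in the crop. Cassette 3 is at 120° at (348,387), the other two are under the magazine, and the bay is empty. Handing in.

```bash
echo '0.06 0 0 0 0 | 0.06 0 0 0 0' > path.dat && python3 -m crank path.dat; python3 -c "from bench import order; print(order.job_done())"
```

```text
time: 25.9
eef_pos: [0.2397, 0.0043, 0.2709]
tool_rot: [180.0, -0.0, 99.8]
ft_force: [0.1, -0.8, -0.1]
width: 0.06
grip_force: 0.0
the job is handed in; nothing more can be done
None
```

The job is handed in at 25.9 s: cassettes 1 and 2 lie flat, mesh up, in separate halves of the tray. The wheel rests at the third click with the other three cassettes in the dispenser, and the logbook, tape and tray were not touched.

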